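# Run the soldering board out to the gauge pointer and hold it

## Robot

A 6-joint arm with a two-finger parallel gripper is mounted at the origin on the work surface. World frame = base frame: x ahead of the robot, y to its left, z up, the work surface at z = 0. Lengths are in mm, angles in rad, forces in N, time in s.
With the tool pointing down it reaches from about 400 to 925 mm from the base axis. Payload 12.5 kg.
Tool frame: the origin (TCP) lies between the finger pads; the fingertips stand 11 mm ahead of it and the grasp point (between the pads) lies 8 mm behind it (env.tip_extent is the distance from the TCP to the fingertips, in mm); x points along the fingers, z is the direction in which the jaws open and shut, and the axes are right-handed (so a half turn about x gives the same grasp; the last joint's range is limited). The gripper opens to 95 mm and grips with 3 to 60 N. Pads are 20 mm wide; open, the fingers measure 119 mm over their backs; the gripper's body (75 mm by 180 mm) begins 59 mm behind the grasp point.
Start: joints at [1.141, 0.491, 1.559, -0, 1.092, -0.106], TCP at [198.84, 592.544, 225.661] pointing down, gripper open.
Joint ranges: [-3.1, 3.1], [-0.84, 2.19], [0.05, 2.79], [-1.13, 4.28], [0.06, 2.93], [-2.69, 2.69]. Speed limits (rad/s): [2.22, 2.22, 2.79, 3.14, 3.14, 3.14].

## Interface

Orientations are given as [roll, pitch, yaw] about the fixed x, y, z axes, in that order (R = Rz(yaw) Ry(pitch) Rx(roll)).
In Python, from cell import status, imaging, env gives the robot as it stands. The module is installed in compiled form; this text tells all that it offers.
- The arm moves only by the tool apply_moves, never from a script. Its argument "increments" is a list of rows, each a list of 5 numbers: the closure, from 0 (fully open) to 1 (shut), then the shift along the tool's x, y, z in mm, then the turn about the tool's x in degrees. A call has 1 to 10 rows; each row shifts and turns the commanded pose from where the row before left it, along the tool's axes as they then stand; what a row does not reach is not made up. A row lasts 1/10 s, in which the tool goes at most 50 mm and 8.59 degrees, less where a joint would pass 70% of its speed; a pose out of reach is approached as far as the arm can. A call with a gripper value outside its range is refused whole. The fingers move at their own pace and stop on an object; the grip force is fixed at half the most. Time passes only in rows, so rows that do not move let the fingers close. It gives the time, the measured TCP pose, the force and the opening at its end, in the units of the state.
- status.state(): the state, without advancing time (a new reading comes with each control period).
- imaging.read_camera(name): name is "scene" or "side" or "wrist"; returns a dict with "pixels" (480x640x3 uint8, red, green, blue), "fovy" (degrees; the focal length in pixels is half the picture's height over the tangent of half this angle, whatever the lens; pixels are square), "cx", "cy" (the principal point, pixels), "R" (3x3) and "t" (3): a world point X has camera coordinates R X + t. Camera axes: x right, y down, z forward; pixel columns grow to the right and rows downward; lengths in mm; the calibration is good to about 2 mm. A picture is of the moment at which its call begins. There is no depth.
- env.job_done(): hands the job in, once; it reports no verdict.
The state is a dict: "t": time; "joints": joint angles; "qvel": joint speeds; "tau": joint torques, N m; "eef_pos": TCP position; "tcp_rot": TCP orientation; "ft_force": force on the tool from outside, world axes, zero at the start; "moment": the same for the moment, N m; "opening": opening from 0.0 (shut) to 1.0 (fully open).
Only numpy, scipy, OpenCV 4.12 (cv2) and the standard library are available. Lean on these libraries where they do the work, as an engineer would, in place of code of your own. Each camera call takes 0.05 s, during which the arm holds its last target. There are 200 camera calls.

## Task

The jeweller wants to reach under the pad on the soldering board: slide the stand's lock grip fully to its open end stop, then slide the board outward along its guides until its front edge is level with the pointer of the gauge. That far out the board would tip, so keep it flat on the stand, never lifted or tilted, and finish while still holding it there with the fingers. Leave the lock open and the other things on the bench where they are.

Things in the scene. Friction and masses are not known exactly. Their poses are not given: they have to be found in the camera images.
- stand: Fixed dark steel plate, 200 x 270 mm, on pale firebrick feet, flat top 60 mm above the bench; position and yaw (within 0.35 rad) vary. Origin on the bench under the board's centreline. The board slides out along the stand's -y over the front edge at y -120 mm; plate spans y -120..150, x -60..140. Steel guide rails 8 mm high and wide, inner faces at x +-42, y -85..145.
- stand_edge (a point): middle of the front (outward) edge of the stand's plate, at its top surface (60 mm up)
- lock (a joint): travel (m) of the lock slide along the stand's +x: 0 closed, 0.045 open end stop; starts near 0, stays where left, needs about 2 N. A steel bar 60 x 16 x 16 mm on the plate at y = -110 mm of the stand; closed it reaches 25 mm in front of the board and blocks it, at the end stop it is 20 mm clear of the board's side.
- lock_grip (a point): the lock's upright steel grip, at its centreline 32 mm above the stand's plate; the grip is 18 mm along the stand's x, 16 mm along its y, and stands from the bar (17 mm above the plate) up to 46 mm above the plate
- board: Loose pale ceramic board, 80 (x) x 220 (y) x 14 mm, 0.3 to 0.6 kg, between the rails. Origin: centre of underside; -y outward, +y to its handle. Front edge starts 22 to 42 mm inside the stand's edge. A 60 x 60 x 6 mm honeycomb pad with a ring is fixed on it near the front. Centre of mass about 110 mm from the front edge: with more overhang it tips unless the handle end is held down.
- board_front (a point): middle of the board's front (outward, -y) edge, at its top face
- board_handle (a point): centre of the wooden handle block near the board's rear, 19 mm above the board's top face; the block is 50 mm along the board's x, 18 mm along its y and 34 mm high above the board's top face (14 to 48 mm above the underside); its middle is 195 mm behind the front edge and 25 mm ahead of the rear edge
- gauge: Fixed reach gauge on the bench beside the overhang, on the stand's -x side: round steel foot (52 mm wide, 10 high), rod (10 mm thick, 90 high), and a thin level pointer finger along its +x, square to the slide, towards the board's side. Origin under the rod, axes parallel to the stand's. The pointer is 135 to 160 mm out from the stand's front edge.
- pointer (a point): tip of the pointer finger, 77 mm above the bench, 6 to 16 mm off the board's side edge; the board's front edge is to come level with it along the stand's y axis
- bowl: bystander: small white ceramic bowl, 68 mm across, 36 mm high, origin at the centre of its underside
- beaker: bystander: empty glass beaker, 72 mm across, 100 mm high, origin at the centre of its underside
- brick: bystander: loose pale firebrick 100 x 70 x 50 mm, origin at the centre of its underside
- tile: bystander: honeycomb tile 55 x 55 x 14 mm, origin at the centre of its underside
- jar: bystander: small closed jar, 48 mm across, 50 mm high, origin at the centre of its underside
- file: bystander: needle file with yellow handle, about 170 mm long and 10 mm thick, lying on the bench, origin about its middle
There are look-alikes about, which are no part of the job. What is shaped like the board but purple or turquoise is not meant.

How it is judged:
By the outcome, as a careful person would: the job done as asked, in the order asked, and still so for the second after the job is handed in, while the arm keeps its last pose, push and grip.
It also fails if it takes over 48 s, if anything falls off the work surface, if the arm or the gripper's body presses on something with over 40 N, if the wrist force passes 120 N, or if a joint passes its speed limit or range.

## Working session

There is one attempt and no reset: what is moved stays moved. The work goes in short steps, Python scripts to look and compute and a tool call to move; the robot and the scene stay as the last step left them, time stands still between calls to the robot, and variables do not carry over. Pictures are saved under pics/ and viewed, about 8 in all and at most 12, crops included, and the job is handed in when it is done.

Besides the shell and the picture viewer there is one more tool, called after ">>>" as name([rows], argument=value, ...), one row to a line, values as JSON. apply_moves: Moves the arm, as the interface text tells. Its arguments: {"type":"object","properties":{"increments":{"type":"array"}},"required":["increments"]}

```bash
mkdir -p pics; cat > h.py <<'E'
import numpy as np, cv2
from cell import status, imaging, env
def grab(n,f):
    c=imaging.read_camera(n); cv2.imwrite(f'pics/{f}.png',c['pixels'][:,:,::-1])
    np.savez(f'pics/{f}.npz',**{k:c[k] for k in('fovy','cx','cy','R','t')}); return c
def ld(f): return np.load(f'pics/{f}.npz')
def ray(c,u,v,z):
    f=240/np.tan(np.radians(float(c['fovy']))/2); R=np.array(c['R']);t=np.array(c['t'])
    o=-R.T@t; d=R.T@np.array([(u-c['cx'])/f,(v-c['cy'])/f,1]); return o+d*(z-o[2])/d[2]
def proj(c,X):
    f=240/np.tan(np.radians(float(c['fovy']))/2); p=np.array(c['R'])@np.array(X)+np.array(c['t'])
    return f*p[0]/p[2]+float(c['cx']), f*p[1]/p[2]+float(c['cy'])
E
python3 - <<'E'
from h import *
for n in('scene','side','wrist'):
    c=grab(n,n+'0'); print(n,c['fovy'],-np.array(c['R']).T@np.array(c['t']))
print(status.state())
E
```

```text
scene 56.105077597948124 [1189.90039174 -177.54581062  938.88297155]
side 56.923692304300815 [  97.5492336  -390.02168532  842.89507957]
wrist 65.1052695140915 [120.23064112 619.10773217 383.22010338]
{'t': 0.15, 'joints': array([ 1.14139174e+00,  4.91422375e-01,  1.55928099e+00, -6.50127649e-06,
        1.09169935e+00, -1.05587174e-01]), 'qvel': array([-0.00064839, -0.00236748, -0.0010182 , -0.00185593,  0.00108777,
       -0.00176292]), 'tau': array([ 1.73771248e-03, -6.12898779e+01, -2.58276451e+01,  6.92951493e-02,
        4.73016989e-02, -2.59835093e-05]), 'eef_pos': array([198.77533188, 592.38597245, 225.20499313]), 'tcp_rot': array([ 3.04312439,  1.56998624, -1.99307901]), 'ft_force': array([-0.53988756,  0.30637887,  0.40233965]), 'moment': array([-0.01049104,  0.0908916 ,  0.00627349]), 'opening': 0.999656220393757}
```

View pics/scene0.png

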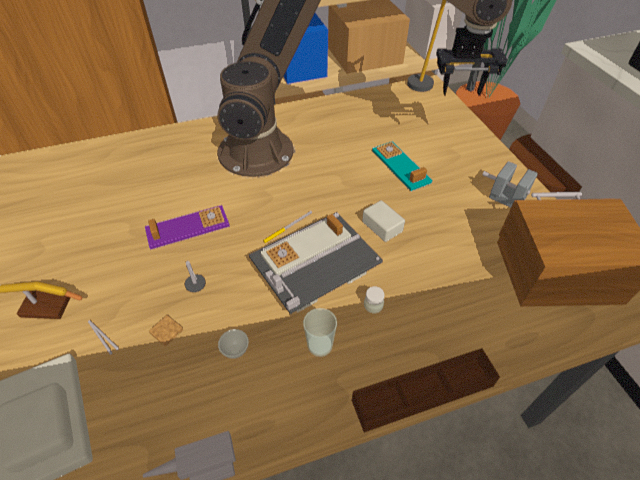

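View pics/side0.png

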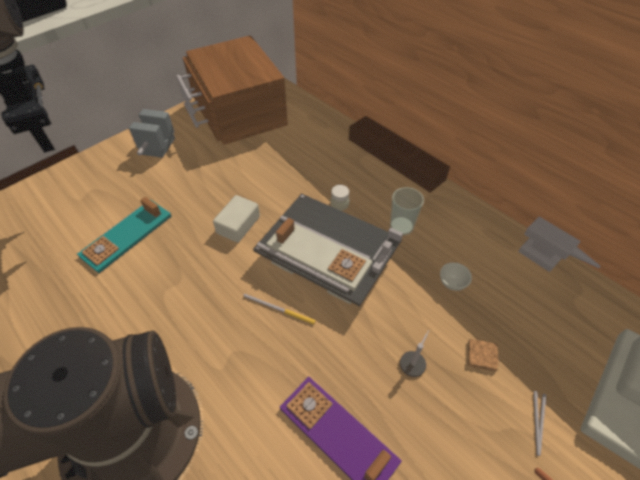

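The scene view shows three board-like things: purple at (187,226), turquoise at (400,165), and the pale board on the dark stand at (305,245). I choose the pale one. Its lock grip is near (280,285), its handle near (335,224) and the gauge near (193,278). The side view shows the same set, with the handle at (285,230), the grip at (390,245) and the gauge at (413,362).

```bash
python3 - <<'E'
import cv2
a=cv2.imread('pics/scene0.png')[205:325,170:400]; cv2.imwrite('pics/sc_c.png',cv2.resize(a,None,fx=3.4,fy=3.4,interpolation=cv2.INTER_CUBIC))
a=cv2.imread('pics/side0.png')[180:380,245:445]; cv2.imwrite('pics/si_c.png',cv2.resize(a,None,fx=3,fy=3,interpolation=cv2.INTER_CUBIC))
E
```

```text
(no output)
```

View pics/sc_c.png

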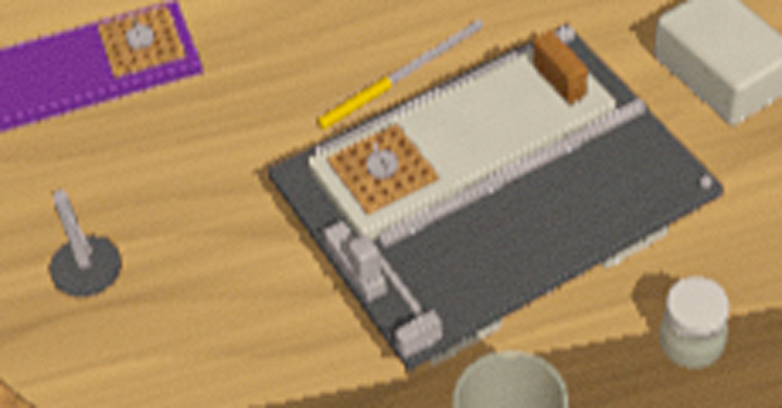

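View pics/si_c.png

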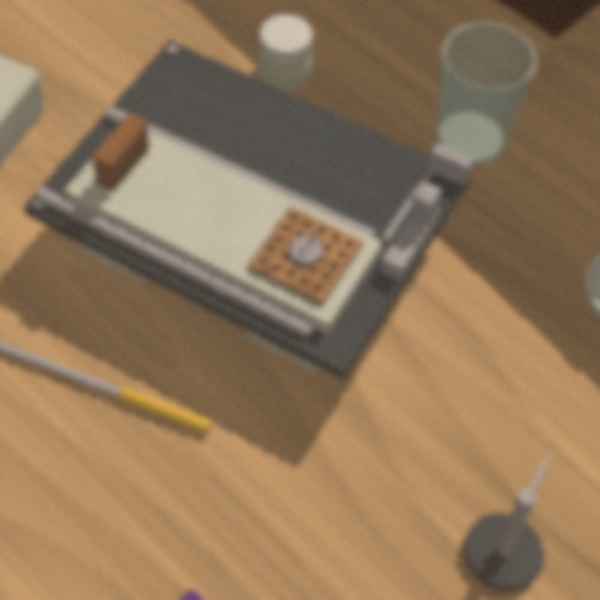

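```bash
cat > fit.py <<'E'
from h import *
from scipy.optimize import least_squares
sc,si=ld('scene0'),ld('side0')
S=lambda U,V:((U+.5)/3.4-.5+170,(V+.5)/3.4-.5+205)
D=lambda U,V:((U+.5)/3-.5+245,(V+.5)/3-.5+180)
cor=[(-60,-120),(-60,150),(140,150),(140,-120)]
P=[(sc,[S(268,170),S(568,26),S(722,187),S(408,366)]),(si,[D(345,377),D(28,208),D(172,43),D(470,180)])]
def w(p,x,y,z): c,s=np.cos(p[2]),np.sin(p[2]); return [p[0]+c*x-s*y,p[1]+s*x+c*y,z]
def res(p): return np.ravel([np.subtract(proj(c,w(p,*k,60)),uv) for c,q in P for k,uv in zip(cor,q)])
def tri(uvs):
    f=lambda X:np.ravel([np.subtract(proj(c,X),u) for c,u in uvs]); return least_squares(f,[650,0,60])
def inv(p,X): c,s=np.cos(p[2]),np.sin(p[2]); d=np.array(X[:2])-p[:2]; return np.array([c*d[0]+s*d[1],-s*d[0]+c*d[1],X[2]])
E
python3 - <<'E'
from fit import *
guess=ray(sc,305,250,60); print(guess)
for a in (0,1.57,3.14,-1.57):
    r=least_squares(res,[guess[0],guess[1],a]); print(r.x,r.cost,np.round(r.fun,1)) if r.cost<500 else 0
    if r.cost<500: p=r.x
np.save('stand.npy',p)
for n,a,b in [('ptr',S(62,193),D(550,455)),('rodtop',S(62,193),D(527,495))]:
    r=tri([(sc,a),(si,b)]); print(n,r.x,r.cost,inv(p,r.x))
for n,a,b,z in[('foot',S(85,265),D(502,552),10)]: print(n,inv(p,ray(sc,*a,z)),inv(p,ray(si,*b,z)))
for n,a,b,z in[('handletop',S(560,65),D(121,143),108),('bfl',S(312,157),D(328,325),74),('bfr',S(370,235),D(380,240),74),('gripA',S(358,238),D(428,188),106)]: print(n,inv(p,ray(sc,*a,z)),inv(p,ray(si,*b,z)))
E
```

```text
[495.6530041   17.14673717  60.        ]
[4.90328781e+02 8.38717143e+00 2.58851161e-01] 4.826644345391754 [-0.8 -0.4 -0.4 -0.7  0.4  0.3 -0.9 -0.5  0.4 -0.3 -1.5 -0.3 -0.3 -1.
  1.3 -1.2]
[4.90328781e+02 8.38717069e+00 2.58851174e-01] 4.82664434538945 [-0.8 -0.4 -0.4 -0.7  0.4  0.3 -0.9 -0.5  0.4 -0.3 -1.5 -0.3 -0.3 -1.
  1.3 -1.2]
[4.90328782e+02 8.38717051e+00 2.58851183e-01] 4.826644345390723 [-0.8 -0.4 -0.4 -0.7  0.4  0.3 -0.9 -0.5  0.4 -0.3 -1.5 -0.3 -0.3 -1.
  1.3 -1.2]
[4.90328781e+02 8.38717182e+00 2.58851169e-01] 4.826644345389743 [-0.8 -0.4 -0.4 -0.7  0.4  0.3 -0.9 -0.5  0.4 -0.3 -1.5 -0.3 -0.3 -1.
  1.3 -1.2]
ptr [ 486.05567975 -262.1689475   115.94382623] 0.000168537268539972 [ -73.38503595 -260.44866979  115.94382623]
rodtop [ 466.95530851 -264.88598497   93.47229677] 0.030909359727427917 [ -92.54455278 -258.18606314   93.47229677]
foot [ -91.13869503 -259.95437618   10.        ] [ -94.59164328 -257.88792489   10.        ]
handletop [  9.91543241  93.87768958 108.        ] [ -2.80410954  98.29602146 108.        ]
bfl [-39.98487341 -90.28808609  74.        ] [-39.27090321 -93.73511741  74.        ]
bfr [ 44.3275652  -90.26788528  74.        ] [ 41.84089444 -90.94850145  74.        ]
gripA [  63.66966921 -108.18539339  106.        ] [  77.28099892 -106.86356586  106.        ]
```

```bash
cat >> fit.py <<'E'
from scipy.spatial.transform import Rotation as Rt
def pose():
    s=status.state(); return np.array(s['eef_pos']),Rt.from_euler('xyz',s['tcp_rot']).as_matrix(),s
def plan(p,sx,sy,z,jaw):  # stand coords target, jaw 'x'|'y'
    pos,R,s=pose(); d=np.array(w(p,sx,sy,z))-pos
    j=np.array(w([0,0,p[2]],*((1,0) if jaw=='x' else (0,1)),0))
    for sg in(1,-1):
        v=R.T@(sg*j); print('turn deg about tool x',np.degrees(np.arctan2(-v[1],v[2])),'q6',s['joints'][5])
    print('tool shift now',np.round(R.T@d,1),'z-axis stand',np.round(inv([0,0,p[2]],R[:,2]),3),'y-axis',np.round(inv([0,0,p[2]],R[:,1]),3),'F',np.round(s['ft_force'],1),'t',s['t'])
E
python3 - <<'E'
from fit import *
p=np.load('stand.npy'); plan(p,65,-110,200,'x'); plan(p,0,104,200,'y')
pos,R,s=pose(); c=ld('wrist0'); print('cam off in tool',R.T@(-c['R'].T@c['t']-pos), 'cam fwd in tool', R.T@c['R'][2])
E
```

```text
turn deg about tool x 56.61573015399653 q6 -0.10558717380424049
turn deg about tool x -123.38426984600349 q6 -0.10558717380424049
tool shift now [  25.6 -577.  -516.9] z-axis stand [ 0.55   0.835 -0.001] y-axis [-0.835  0.55   0.   ] F [-0.5  0.3  0.4] t 0.15
turn deg about tool x -33.384288238587324 q6 -0.10558717380424049
turn deg about tool x 146.61571176141268 q6 -0.10558717380424049
tool shift now [  25.5 -405.  -374. ] z-axis stand [ 0.55   0.835 -0.001] y-axis [-0.835  0.55   0.   ] F [-0.5  0.3  0.4] t 0.15
cam off in tool [-158.00872625   82.97766353    0.21386412] cam fwd in tool [ 9.55002506e-01 -2.96597728e-01 -2.59190932e-05]
```

>>> apply_moves([
  [0,0,0,0,8.1],
  [0,0,0,0,8.1],
  [0,0,0,0,8.1],
  [0,0,0,0,8.1],
  [0,0,0,0,8.1],
  [0,0,0,0,8.1],
  [0,0,0,0,8.0],
  [0,0,-45,12,0],
  [0,0,-45,12,0],
  [0,0,-45,12,0],
])

```text
t: 1.15
eef_pos: [268.5, 469.8, 225.3]
tcp_rot: [-2.409, 1.57, -2.149]
ft_force: [0.5, -0.1, -0.5]
opening: 1.002
```

>>> apply_moves([
  [0,0,-45,12,0],
  [0,0,-45,12,0],
  [0,0,-45,12,0],
  [0,0,-45,12,0],
  [0,0,-45,12,0],
  [0,0,-45,12,0],
  [0,0,-45,12,0],
  [0,0,-45,12,0],
  [0,0,-45,12,0],
  [0,0,-45,12,0],
])

```text
t: 2.15
eef_pos: [500.1, 65.2, 225.6]
tcp_rot: [0.921, 1.571, 1.18]
ft_force: [-0.1, 0.3, 0.3]
opening: 1.001
```

```bash
python3 - <<'E'
from fit import *
p=np.load('stand.npy'); plan(p,65,-110,200,'x')
E
```

```text
turn deg about tool x 0.007603909763391044 q6 -0.26060859996852687
turn deg about tool x -179.9923960902366 q6 -0.26060859996852687
tool shift now [  25.6 -162.4   41. ] z-axis stand [1. 0. 0.] y-axis [-0.  1.  0.] F [-0.1  0.3  0.3] t 2.15
```

>>> apply_moves([
  [0,0,-45,10,0],
  [0,0,-45,10,0],
  [0,0,-30,10,0],
  [0,0,0,0,0],
  [0,0,0,0,0],
])

```text
t: 2.65
eef_pos: [558.9, -41.4, 225.1]
tcp_rot: [2.48, 1.57, 2.738]
ft_force: [0.7, -0.2, 0.1]
opening: 1.001
```

```bash
python3 - <<'E'
from h import *
grab('wrist','wr1')
E
```

```text
(no output)
```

View pics/wr1.png

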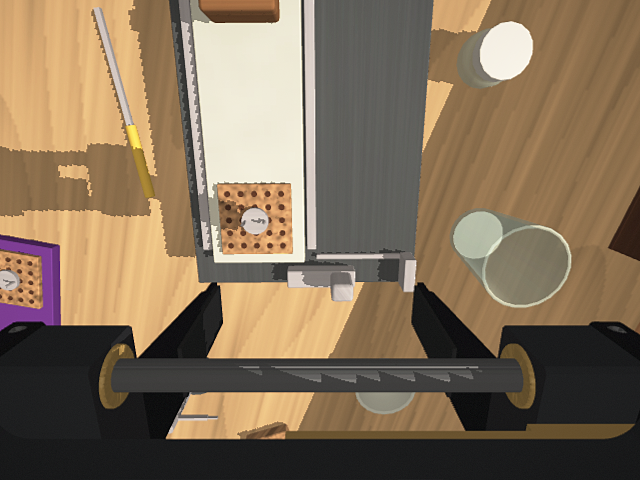

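```bash
python3 - <<'E'
from fit import *
p=np.load('stand.npy'); c=ld('wr1')
for n,u,v,z in[('griptop',343,292,106),('grip base rear?',343,273,92),('barL',288,275,76),('pfrontL',199,282,60),('pfrontR',414,290,60),('brdFL',214,262,74),('brdFR',305,262,74),('ptr',217,417,77),('handle front bottom',240,22,74),('handleL',201,13,90),('handleR',279,13,90),('stop near',404,291,80),('stop top',410,275,80),('railR front',308,252,68),('beaker',527,266,100)]: print(n,np.round(inv(p,ray(c,u,v,z)),1))
plan(p,65,-110,200,'x')
E
python3 -c "
import cv2
a=cv2.imread('pics/wr1.png')[240:430,160:430]; cv2.imwrite('pics/wr1c.png',cv2.resize(a,None,fx=2.9,fy=2.9,interpolation=cv2.INTER_CUBIC))"
```

```text
griptop [  75.7 -108.6  106. ]
grip base rear? [ 76.4 -97.8  92. ]
barL [  29.4 -106.    76. ]
pfrontL [ -54.9 -119.3   60. ]
pfrontR [ 145.5 -127.6   60. ]
brdFL [-35.2 -94.5  74. ]
brdFR [ 44.3 -94.6  74. ]
ptr [ -44.9 -257.3   77. ]
handle front bottom [-1.  91.3 74. ]
handleL [-24.6  93.   90. ]
handleR [29.  92.9 90. ]
stop near [ 131.2 -119.6   80. ]
stop top [ 135.4 -104.5   80. ]
railR front [ 46.9 -87.4  68. ]
beaker [223.5 -88.7 100. ]
turn deg about tool x 0.00825840511921777 q6 -0.4499452630560446
turn deg about tool x -179.99174159488078 q6 -0.4499452630560446
tool shift now [ 25.3 -45.   11.5] z-axis stand [ 1.     0.    -0.001] y-axis [-0.     1.     0.001] F [-0.6  0.3 -0.2] t 2.7
```

View pics/wr1c.png

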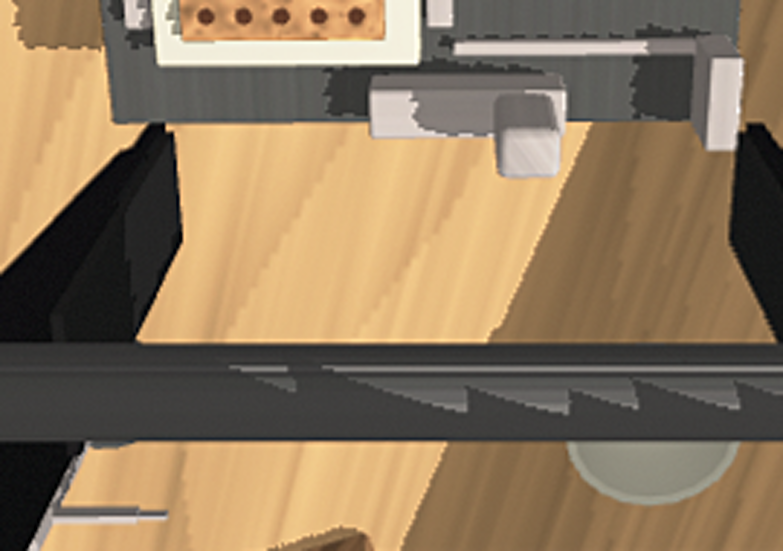

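The close crop confirms the choice: pale board on the dark plate, lock bar in front of it, grip top centre at full-image (342,292), pointer tip at (217,417). In x, the wrist view puts the stand about 5 mm further along +x than the first fit, so I trust the wrist view there. I'll push the grip with shut fingers from its -x side.

>>> apply_moves([
  [1,0,-23,-7,0],
  [1,0,-23,-7,0],
  [1,20,0,0,0],
  [1,20,0,0,0],
  [1,20,0,0,0],
  [1,10,0,0,0],
  [1,0,0,0,0],
  [1,0,0,0,0],
  [1,0,0,0,0],
  [1,0,0,0,0],
])

```text
t: 3.7
eef_pos: [557.8, -89.3, 156.4]
tcp_rot: [-0.474, 1.569, -0.215]
ft_force: [0.5, -0.8, 1.3]
opening: 0.219
```

```bash
python3 - <<'E'
from fit import *
p=np.load('stand.npy'); p[:2]=w(p,4.7,0,0)[:2]; np.save('stand.npy',p); print(p)
grab('scene','scA')
a=cv2.imread('pics/scA.png')[200:330,180:400]; cv2.imwrite('pics/scAc.png',cv2.resize(a,None,fx=3.6,fy=3.6,interpolation=cv2.INTER_CUBIC))
pos,R,s=pose(); print(inv(p,pos),s['opening'])
E
```

```text
[4.94872199e+02 9.59023159e+00 2.58851169e-01]
[  35.47531979 -111.68351715  156.28578858] 0.17007669801292996
```

View pics/scAc.png

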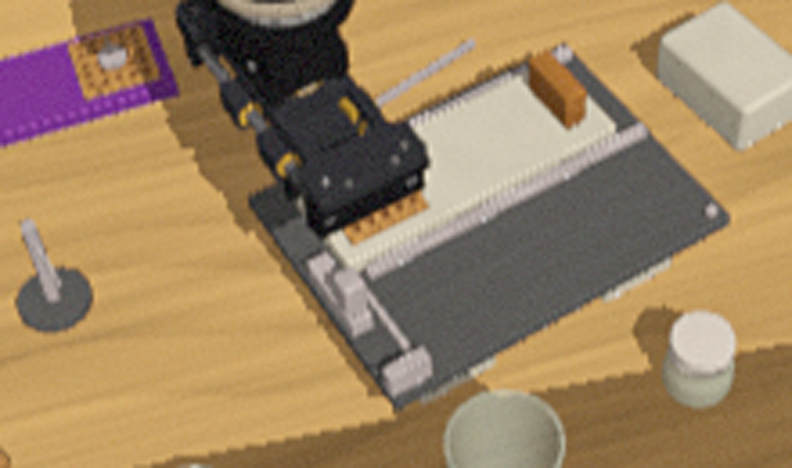

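The fingers stand above the bar on the -x side of the grip, at about (350,300) in the crop, with the board and handle undisturbed. Next I go down and push.

>>> apply_moves([
  [1,0,0,0,0],
  [1,0,0,-4,0],
  [1,15,0,0,0],
  [1,15,0,0,0],
  [1,15,0,0,0],
  [1,14,0,0,0],
  [1,0,0,0,0],
])

```text
t: 4.45
eef_pos: [552.7, -90.2, 95.2]
tcp_rot: [2.566, 1.568, 2.825]
ft_force: [-0.4, -1.0, 0.5]
opening: 0.001
```

>>> apply_moves([
  [1,0,0,6,0],
  [1,0,0,6,0],
  [1,0,0,6,0],
  [1,0,0,6,0],
  [1,0,0,6,0],
  [1,0,0,6,0],
])

```text
t: 5.05
eef_pos: [588.9, -80.9, 96.8]
tcp_rot: [1.928, 1.571, 2.188]
ft_force: [-1.8, -0.1, 1.0]
opening: 0.005
```

```bash
python3 - <<'E'
from fit import *
p=np.load('stand.npy');pos,R,s=pose(); print(inv(p,pos),s['opening'],inv([0,0,p[2]],s['ft_force']))
E
```

```text
[  67.73048178 -111.57775234   96.81900942] 0.004781486400127351 [-1.72112982  0.36453282  1.0445057 ]
```

>>> apply_moves([
  [1,0,0,5,0],
  [1,0,0,5,0],
  [1,0,0,5,0],
  [1,0,0,2,0],
  [1,0,0,2,0],
])

```text
t: 5.55
eef_pos: [606.9, -76.1, 96.5]
tcp_rot: [2.262, 1.571, 2.521]
ft_force: [-2.5, 0.0, 1.3]
opening: 0.007
```

>>> apply_moves([
  [1,0,0,1.5,0],
  [1,0,0,1.5,0],
  [1,0,0,1,0],
  [1,0,0,0,0],
])

```text
t: 5.95
eef_pos: [608.6, -75.6, 96.5]
tcp_rot: [2.89, 1.566, -3.134]
ft_force: [-13.6, -4.5, 8.5]
opening: 0.007
```

>>> apply_moves([
  [1,0,0,1,0],
  [1,0,0,0.5,0],
  [1,0,0,0,0],
])

```text
t: 6.25
eef_pos: [608.7, -75.5, 96.5]
tcp_rot: [2.896, 1.563, -3.128]
ft_force: [-20.4, -7.0, 12.1]
opening: 0.005
```

>>> apply_moves([
  [1,0,0,-6,0],
  [1,0,0,-6,0],
  [1,-30,0,0,0],
  [1,-40,0,0,0],
  [0.3,-40,0,0,0],
  [0.3,0,45,-20,0],
  [0.3,0,25,-20,0],
  [0.3,0,0,0,0],
])

```text
t: 7.05
eef_pos: [541.5, -18.4, 207.1]
tcp_rot: [1.406, 1.57, 1.667]
ft_force: [-0.5, 0.2, -0.7]
opening: 0.286
```

```bash
python3 - <<'E'
from fit import *
p=np.load('stand.npy');pos,R,s=pose(); print(inv(p,pos),s['opening'],inv([0,0,p[2]],s['ft_force']))
grab('wrist','wr2')
E
```

```text
[ 37.92716466 -39.01840209 207.14900991] 0.285742977419719 [-0.43397812  0.27396277 -0.7124355 ]
```

View pics/wr2.png

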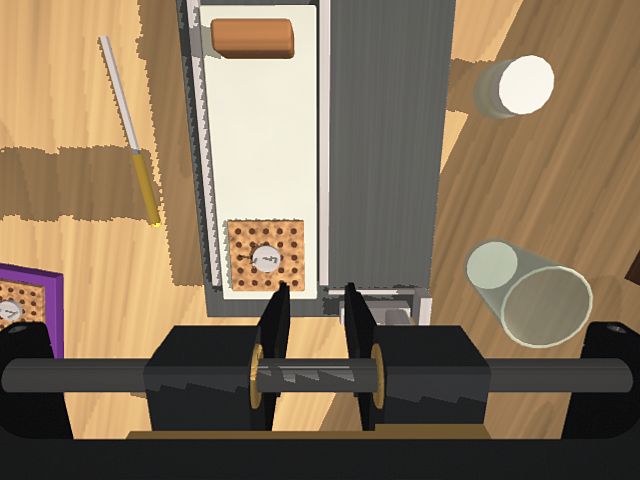

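The lock bar now sits at (345–412,305–322), right against its stop and clear of the board's side at (318,300). The board has not moved, and the handle is at (212–293,18–57).

```bash
python3 - <<'E'
from fit import *
p=np.load('stand.npy'); c=ld('wr2')
for n,u,v,z in[('plateFL',206,316,60),('barL',342,308,76),('brdFL',223,298,74),('brdFR',318,300,74),('brdBL',203,5,74),('brdBR',316,5,74),('handle front base',252,58,74),('hTopBL',212,19,108),('hTopBR',292,18,108),('plateR',434,285,60)]: print(n,np.round(inv(p,ray(c,u,v,z)),1))
print('ptr1',inv(p,ray(ld('wr1'),217,417,77)))
plan(p,0,103,200,'y')
E
```

```text
plateFL [ -60.8 -118.5   60. ]
barL [  60.7 -102.2   76. ]
brdFL [-40.3 -94.   74. ]
brdFR [ 40.3 -95.7  74. ]
brdBL [-38.2 123.7  74. ]
brdBR [ 38.4 123.8  74. ]
handle front base [-6.6 91.1 74. ]
hTopBL [-24.4 107.  108. ]
hTopBR [ 23.9 107.7 108. ]
plateR [142.4 -87.8  60. ]
ptr1 [ -49.56254871 -257.3201037    77.        ]
turn deg about tool x -89.89678336030582 q6 -0.41834523788058997
turn deg about tool x 90.10321663969418 q6 -0.41834523788058997
tool shift now [  7.1 143.6 -39.1] z-axis stand [1.    0.002 0.001] y-axis [-0.002  1.    -0.   ] F [ 0.8 -0.5 -0.1] t 7.1
```

>>> apply_moves([
  [0.3,0,20,0,0],
  [0.3,0,0,0,8.5],
  [0.3,0,0,0,8.5],
  [0.3,0,0,0,8.5],
  [0.3,0,0,0,8.5],
  [0.3,0,0,0,8.5],
  [0.3,0,0,0,8.5],
  [0.3,0,0,0,8.5],
  [0.3,0,0,0,8.5],
  [0.3,0,0,0,8.5],
])

```text
t: 8.1
eef_pos: [539.8, -1.8, 206.4]
tcp_rot: [1.148, 1.57, 0.065]
ft_force: [0.0, 0.2, -0.1]
opening: 0.699
```

>>> apply_moves([
  [0.3,0,0,0,8.5],
  [0.3,0,0,0,5.1],
  [0.3,0,-10,-30,0],
  [0.3,0,-10,-30,0],
  [0.3,0,-10,-30,0],
  [0.3,20,-8,-29,0],
  [0.3,20,0,0,0],
  [0.3,0,0,0,0],
  [0.3,0,0,0,0],
])

```text
t: 9.0
eef_pos: [472.7, 103.9, 166.8]
tcp_rot: [2.229, 1.571, 0.915]
ft_force: [1.0, -0.7, -0.5]
opening: 0.702
```

```bash
python3 - <<'E'
from fit import *
p=np.load('stand.npy');pos,R,s=pose(); print(inv(p,pos),s['opening'],s['joints']); plan(p,0,100,89,'y')
c=grab('wrist','wr3')
E
```

```text
[  2.71897489  96.83720158 166.76855702] 0.7022512635985293 [7.97325189e-02 3.71435107e-01 1.96483299e+00 8.76305158e-05
 8.05267409e-01 1.39353752e+00]
turn deg about tool x 179.88995979171372 q6 1.3935375197991775
turn deg about tool x -0.11004020828629794 q6 1.3935375197991775
tool shift now [77.8 -2.7 -3.2] z-axis stand [-0.002 -1.    -0.   ] y-axis [ 1.    -0.002  0.   ] F [ 1.  -0.7 -0.5] t 9.0
```

View pics/wr3.png

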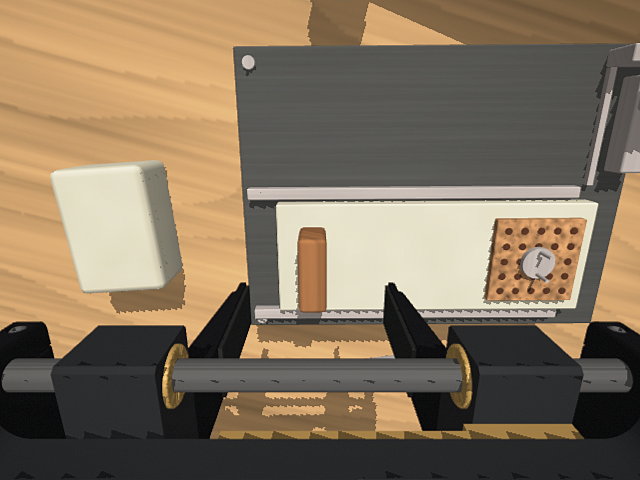

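The handle, at (300–326,228–312), lies midway between the open fingers, whose tips are at x≈247 and 388. Next I go down and grip.

>>> apply_moves([
  [0.3,20,-2.5,-3,0],
  [0.3,20,0,0,0],
  [0.3,20,0,0,0],
  [0.3,12,0,0,0],
  [0.3,5,0,0,0],
  [0.3,0,0,0,0],
  [0.3,0,0,0,0],
])

```text
t: 9.75
eef_pos: [469.2, 106.3, 90.4]
tcp_rot: [1.464, 1.569, 0.15]
ft_force: [0.3, -0.4, -0.1]
opening: 0.702
```

>>> apply_moves([
  [1,0,0,0,0],
  [1,0,0,0,0],
  [1,0,0,0,0],
  [1,0,0,0,0],
  [1,0,0,0,0],
  [1,0,0,0,0],
  [1,0,0,0,0],
  [1,0,0,0,0],
  [1,0,0,0,0],
  [1,0,0,0,0],
])

```text
t: 10.75
eef_pos: [468.7, 106.5, 89.6]
tcp_rot: [1.579, 1.571, 0.266]
ft_force: [0.3, 0.4, -0.3]
opening: 0.185
```

```bash
python3 - <<'E'
from fit import *
p=np.load('stand.npy');pos,R,s=pose(); print(inv(p,pos),s['opening'],inv([0,0,p[2]],s['ft_force']))
E
```

```text
[ -0.52410678 100.4096556   89.62901267] 0.18524021763893872 [ 0.3658031   0.28896741 -0.25310512]
```

>>> apply_moves([
  [1,1,0,0,0],
  [1,0,0,4,0],
  [1,0,0,8,0],
  [1,0,0,8,0],
  [1,0,0,8,0],
  [1,0,0,8,0],
  [1,0,0,8,0],
  [1,0,0,6,0],
])

```text
t: 11.55
eef_pos: [481.5, 59.0, 89.6]
tcp_rot: [2.306, 1.569, 0.992]
ft_force: [-3.1, 13.4, 16.8]
opening: 0.189
```

```bash
python3 - <<'E'
from fit import *
p=np.load('stand.npy');pos,R,s=pose(); print(inv(p,pos),s['opening'],inv([0,0,p[2]],s['ft_force']),s['moment'])
E
```

```text
[-0.31983753 51.17047325 89.61419705] 0.1893309992141892 [ 0.45638516 13.76532557 16.79136805] [ 1.97316541  0.93120177 -0.01628877]
```

>>> apply_moves([
  [1,-0.3,0,6,0],
  [1,0,0,10,0],
  [1,0,0,10,0],
  [1,0,0,10,0],
  [1,0,0,10,0],
  [1,0,0,10,0],
  [1,0,0,10,0],
  [1,0,0,10,0],
  [1,0,0,6,0],
  [1,0,0,3,0],
])

```text
t: 12.55
eef_pos: [502.8, -23.4, 89.6]
tcp_rot: [2.913, 1.569, 1.599]
ft_force: [-2.7, 12.0, 13.2]
opening: 0.188
```

```bash
python3 - <<'E'
from fit import *
p=np.load('stand.npy');pos,R,s=pose(); print(inv(p,pos),s['opening'],inv([0,0,p[2]],s['ft_force']),s['moment'])
grab('scene','sc4');grab('side','si4')
a=cv2.imread('pics/sc4.png'); b=cv2.imread('pics/si4.png')
P=[proj(ld('sc4'),w(p,-45,-230,75)),proj(ld('si4'),w(p,-45,-230,75))]; print(P)
o=[]
for im,(u,v) in zip((a,b),P):
    u,v=int(u)-50,int(v)-50; print(u,v); o.append(cv2.resize(im[v:v+100,u:u+100],None,fx=4,fy=4,interpolation=cv2.INTER_CUBIC))
cv2.imwrite('pics/c4.png',np.hstack(o))
E
```

```text
[ -0.77939546 -33.95564787  89.5980632 ] 0.18830366418717417 [ 0.47918853 12.33819086 13.18739882] [ 1.5992395   0.6060104  -0.01744085]
[(np.float64(209.283706369701), np.float64(275.67751455957733)), (np.float64(415.9580934423964), np.float64(319.9551630285766))]
159 225
365 269
```

View pics/c4.png

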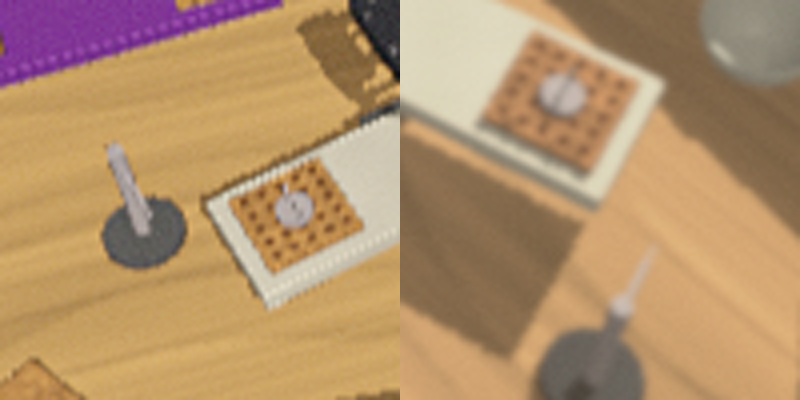

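The board is flat and gripped. In the left (scene) crop its front corners are at (207,203) and (268,293), with the pointer tip at about (151,219) in front of the rod. In the right (side) crop the front corners are at (597,196) and (662,82), with the tip at (654,247).

```bash
python3 - <<'E'
from fit import *
p=np.load('stand.npy')
A=lambda U,V:((U+.5)/4-.5+159,(V+.5)/4-.5+225)
B=lambda U,V:((U-400+.5)/4-.5+365,(V+.5)/4-.5+269)
for n,f,c,z in[('scL',A(207,203),'sc4',74),('scR',A(268,293),'sc4',74),('sc ptr',A(151,219),'sc4',77),('siL',B(597,196),'si4',74),('siR',B(662,82),'si4',74),('si ptr',B(654,247),'si4',77)]: print(n,np.round(inv(p,ray(ld(c),*f,z)),1))
r=tri([(ld('sc4'),A(151,219)),(ld('si4'),B(654,247))]);print('tri ptr',inv(p,r.x),r.cost)
print('expected front', -94.8-100.4-33.96)
E
```

```text
scL [ -45.2 -227.3   74. ]
scR [  32.3 -224.8   74. ]
sc ptr [ -50.3 -260.    77. ]
siL [ -41.9 -224.5   74. ]
siR [  34.5 -225.7   74. ]
si ptr [ -54.3 -258.6   77. ]
tri ptr [ -52.60406017 -258.9512261    74.01132367] 0.0855172680502424
expected front -229.16
```

>>> apply_moves([
  [1,0,0,5,0],
  [1,0,0,8,0],
  [1,0,0,8,0],
  [1,0,0,5,0],
  [1,0,0,2,0],
  [1,0,0,0,0],
])

```text
t: 13.25
eef_pos: [509.9, -50.5, 89.6]
tcp_rot: [2.834, 1.57, 1.52]
ft_force: [-2.8, 6.5, 12.2]
opening: 0.19
```

```bash
python3 - <<'E'
from fit import *
p=np.load('stand.npy');pos,R,s=pose(); print(inv(p,pos),s['opening'],inv([0,0,p[2]],s['ft_force']),s['moment'])
o=[]
for n,f in(('scene','sc5'),('side','si5')):
    c=grab(n,f); im=np.mean([imaging.read_camera(n)['pixels'].astype(float) for _ in range(4)]+[c['pixels']],axis=0).astype(np.uint8)[:,:,::-1]
    u,v=map(int,proj(c,w(p,-30,-250,75))); u-=33;v-=33; print(f,u,v)
    o.append(cv2.resize(im[v:v+66,u:u+66],(396,396),interpolation=cv2.INTER_CUBIC))
cv2.imwrite('pics/c5.png',np.hstack(o))
E
```

```text
[ -0.81633221 -61.92271582  89.59779023] 0.19048758365951704 [-1.02309458  6.97652186 12.17920408] [ 0.94195861  0.62599412 -0.01342463]
sc5 171 250
si5 395 285
```

View pics/c5.png

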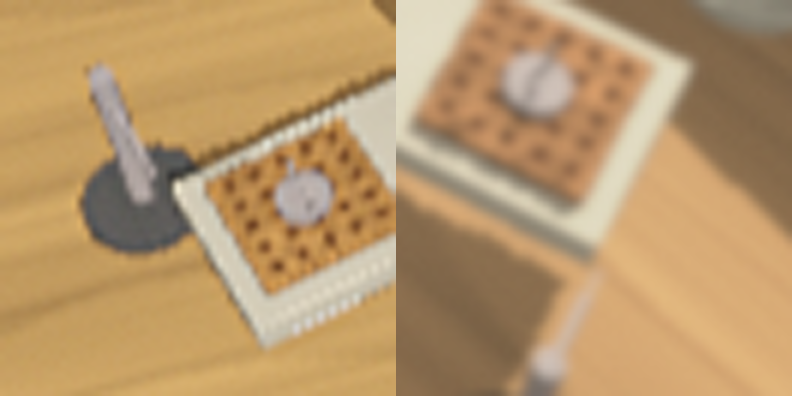

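In the left crop the board's front corners are at about (177,186) and (266,332), with the pointer tip at (152,176). In the right crop the front edge runs (693,66)–(598,246) and the tip is at (600,272). The board's front is a few mm short of the pointer.

```bash
python3 - <<'E'
from fit import *
p=np.load('stand.npy')
A=lambda U,V:((U+.5)/6-.5+171,(V+.5)/6-.5+250)
B=lambda U,V:((U-396+.5)/6-.5+395,(V+.5)/6-.5+285)
for n,f,c,z in[('scL',A(177,186),'sc5',74),('scR',A(266,332),'sc5',74),('sc ptr',A(152,176),'sc5',77),('siL',B(598,246),'si5',74),('siR',B(693,66),'si5',74),('si ptr',B(600,272),'si5',77),('si rodjoint',B(548,358),'si5',77)]: print(n,np.round(inv(p,ray(ld(c),*f,z)),1))
r=tri([(ld('sc5'),A(152,176)),(ld('si5'),B(600,272))]);print('tri ptr',inv(p,r.x),r.cost)
print('kinematic front', -94.8-100.4-61.9)
# predicted pixel of front edge extension at z 74/77 for visual compare
E
```

```text
scL [ -44.6 -253.8   74. ]
scR [  36.1 -253.2   74. ]
sc ptr [ -52.1 -260.4   77. ]
siL [ -43.1 -254.7   74. ]
siR [  35.  -255.3   74. ]
si ptr [ -52.9 -258.9   77. ]
si rodjoint [ -88.4 -256.9   77. ]
tri ptr [ -52.59528922 -259.46481522   76.35420801] 0.11687912631334914
kinematic front -257.09999999999997
```

```bash
cat > prof.py <<'E'
from fit import *
p=np.load('stand.npy')
def prof(f,x,ys,z):
    im=cv2.imread(f'pics/{f}.png').astype(np.float32).min(axis=2); c=ld(f)
    uv=np.array([proj(c,w(p,x,y,z)) for y in ys],np.float32)
    return cv2.remap(im,uv[:,:1],uv[:,1:],cv2.INTER_LINEAR).ravel()
def edge(f,y0,xs):
    ys=np.arange(y0-10,y0+10,.25); o=[]
    for x in xs:
        g=np.gradient(cv2.GaussianBlur(prof(f,x,ys,74)[None],(1,1),0)[0]); g=np.clip(g,0,None); i=g.argmax(); k=slice(max(i-8,0),i+9)
        o.append((g[k]*ys[k]).sum()/g[k].sum())
    return np.median(o),np.std(o)
def fing(f,xs,y0=-258.5):
    ys=np.arange(y0-9,y0+9,.25); o=[]
    for x in xs:
        q=prof(f,x,ys,77); q=np.clip(q-np.percentile(q,60),0,None); o.append((q*ys).sum()/q.sum())
    return np.round(o,1)
E
python3 - <<'E'
from prof import *
print('side5',edge('si5',-255,range(-32,32,4)),fing('si5',range(-80,-54,3)))
print('side4',edge('si4',-226,range(-32,32,4)),fing('si4',range(-80,-54,3)))
print('scene5',edge('sc5',-254,range(-32,32,4)),fing('sc5',range(-80,-54,3)))
print('wr1',edge('wr1',-94.5,range(-32,32,4)),fing('wr1',range(-65,-50,3)))
print('wr2',edge('wr2',-94.5,range(-32,-10,2)))
E
```

```text
side5 (np.float64(-254.87299952098016), np.float64(0.37224807145779787)) [-258.4 -258.4 -258.4 -258.4 -258.4 -258.4 -258.5 -258.5 -258.5]
side4 (np.float64(-227.43719210491668), np.float64(0.39624363823142306)) [-258.4 -258.4 -258.4 -258.4 -258.4 -258.4 -258.5 -258.4 -258.5]
scene5 (np.float64(-256.4327697830204), np.float64(0.2681380846675645)) [-261.5 -261.6 -262.1 -261.7 -261.4 -262.1 -263.9 -265.1 -265.2]
wr1 (np.float64(-94.55090488414), np.float64(0.06579308375626496)) [-259.7 -259.7 -258.8 -258.9 -258.8]
wr2 (np.float64(-94.63748145148172), np.float64(0.012345430317832097))
```

```bash
python3 - <<'E'
from prof import *
ys=np.arange(-270,-245,1.)
for f in('si5','sc5','wr1'):
    for x in(-72,-66,-60,-55): 
        print(f,x,prof(f,x,ys,77).astype(int))
E
```

```text
si5 -72 [116 116 116 116 115 116 117 121 126 137 147 153 157 149 139 129 120 113
 105  98  90  84  80  79  78]
si5 -66 [117 117 117 117 117 117 119 122 128 136 146 154 155 151 139 129 122 115
 108 101  93  86  81  77  76]
si5 -60 [116 115 116 117 117 116 117 119 124 130 138 144 142 137 129 121 117 114
 111 109 107 106 105 103 102]
si5 -55 [113 113 113 113 114 115 115 116 121 127 133 137 136 132 127 121 117 116
 117 118 117 118 118 117 117]
sc5 -72 [ 96 100 115 133 145 154 157 153 147 151 158 161 143 123 107  99  96  96
  96  96  97  98  97  96  97]
sc5 -66 [ 92 103 128 151 157 158 156 152 147 153 164 163 137 108  93  86  83  81
  78  82  93 100  98  96  97]
sc5 -60 [108 126 142 155 158 158 157 152 149 149 148 142 120  96  87  84  82  85
  88  87  84  82  83  84  84]
sc5 -55 [125 148 153 159 162 159 155 149 144 142 147 146 122 100  89  88  88  87
  84  83  84  85  85  84  80]
wr1 -72 [114 113 113 113 113 114 112 113 124 163 196 197 144  86  93  94 105 117
 123 121 121 122 122 124 125]
wr1 -66 [117 117 117 118 119 118 116 117 127 164 197 198 145  85  94  94 104 113
 117 115 114 114 113 113 113]
wr1 -60 [116 116 116 116 117 117 117 118 122 140 169 186 148  95 102  96 104 114
 118 116 116 116 116 116 116]
wr1 -55 [110 111 111 112 113 113 114 115 115 115 142 180 148  85  95 111 115 116
 117 116 116 117 117 117 118]
```

The three views now give gaps of 3.5 mm (side), about 3 mm (scene) and 2.3–3.3 mm (wrist plus travel), so I move 3 mm.

>>> apply_moves([
  [1,0,0,1.5,0],
  [1,0,0,1.5,0],
  [1,0,0,0,0],
  [1,0,0,0,0],
])

```text
t: 14.15
eef_pos: [510.6, -53.0, 89.7]
tcp_rot: [2.914, 1.57, 1.6]
ft_force: [-3.4, 9.2, 12.8]
opening: 0.187
```

```bash
python3 - <<'E'
from prof import *
pos,R,s=pose(); print(inv(p,pos),s['opening'],inv([0,0,p[2]],s['ft_force']),s['moment'],R[:,0])
o=[]
for n,f in(('scene','sc6'),('side','si6')):
    c=grab(n,f); im=cv2.imread(f'pics/{f}.png')
    u,v=map(int,proj(c,w(p,0,-180,75))); u-=70;v-=75; o.append(cv2.resize(im[v:v+150,u:u+150],(398,398),interpolation=cv2.INTER_CUBIC))
print('side6',edge('si6',-257,range(-32,32,4)),'scene6',edge('sc6',-259,range(-32,32,4)))
cv2.imwrite('pics/c6.png',np.hstack(o))
E
```

```text
[ -0.81084077 -64.54954903  89.65773867] 0.18718352147817122 [-0.89052371  9.79466432 12.78519889] [ 1.44973137  0.6359247  -0.01328488] [-3.75949562e-05  1.27323929e-03 -9.99999189e-01]
side6 (np.float64(-257.7277293014954), np.float64(0.3636123975969085)) scene6 (np.float64(-259.10576726468497), np.float64(0.26993365424411747))
```

View pics/c6.png

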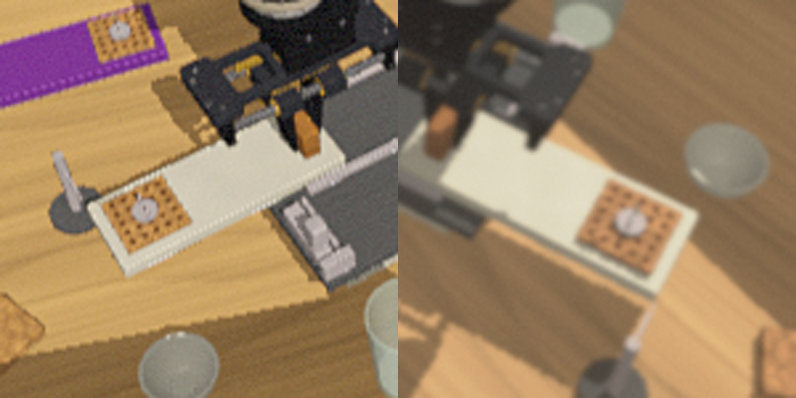

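The front edge now lines up with the pointer, at right crop (650,300). The board is flat and held at its handle, the lock is still at its stop at left crop (320,235), and the bystanders look undisturbed. I'm handing it in.

```bash
python3 -c "
from cell import env; print(env.job_done())"
```

```text
the job is handed in; nothing more can be done
None
```

I opened the lock, slid the board out to the gauge pointer, and handed the job in at about 14 s with the fingers still gripping the handle.

- **Lock:** I pushed the grip with shut fingers until it stopped moving and the push rose to about 20 N. The wrist image then put the bar's end 60.7 mm from the board's centreline, against 60 expected when fully open. In the last picture it was still at its stop.
- **Board:** I gripped it by the handle with a light downward press of about 13–17 N, and slid it out about 165 mm. Tool height stayed within 0.1 mm during the slide, and the board looked flat in the pictures.
- **Level with the pointer:**

| Check | Front edge (mm) | Pointer (mm) | Difference |
|---|---|---|---|
| Side camera | -257.7 | -258.4 | 0.7 short |
| Wrist view plus measured travel | -259.7 | -259.4 | 0.3 past |
| Scene camera | -259.1 | about -259.5 | 0.4 short, rough |

- **Disagreements:** The first stand position, from the scene and side cameras, was about 5 mm off in x from the wrist view, so I corrected it. My first hand-read gaps to the pointer ranged from 0 to 7 mm. Finer edge measurements brought them to about 3 mm before the final move. The scene reading stays the weakest because the pointer overlaps the rod there.
- **Other things on the bench:** Nothing else was touched, and those visible in the last picture looked undisturbed.

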